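# Widen a spring-button part holder by one hole and load a bush

### The job

Open the blue telescoping part holder by one hole: squeeze in its two red spring buttons together, slide the aluminium sleeve towards the post until both buttons pop out again in the next pair of holes, in the brass plates, and stop gently as soon as they do. Then stand the rusty bush upright in the widened gap between the two dark stops, let go, and leave the things around it where they are.

Things in the scene. Friction and masses are not known exactly. Their poses are not given: they have to be found in the camera images.
- holder: Blue base plate of the part holder, bolted to the bench, 226 x 80 x 16 mm. Origin on the bench straight below the two buttons; x runs along the tube from the gap to the post, y across, z up. The plate spans x -118 to +108 mm. Post at x +90 to +106, 84 mm tall. A fixed steel inner tube, 25 mm square, runs from the post along y = 0, axis 62 mm above the bench, inside the sleeve.
- sleeve: Aluminium square sleeve, 32 x 32 mm outside, wall 3 mm, 100 mm long; slides along the holder's x only, friction about 6 N. Origin on the tube's axis, level with its first pair of holes; spans its own x -72 to +28 mm. Starts at x = 0 (+-1.5 mm) in the holder's frame, buttons out in its first holes. The holes are 12 mm wide, in its two sides; a dark line on top marks each pair.
- moving_stop (a point): Middle of the outer face of the dark stop on the sleeve's gap end, 62 mm above the bench; the stop is 60 mm wide, from 19 to 78 mm above the bench. The sleeve's next holes are in the brass index plates, set anew each time 32 to 52 mm from the first holes towards the gap: the gap widens from 30 to 62-82 mm. They let the buttons out only when centred within 1.5 mm; the sleeve then stops dead.
- fixed_stop (a point): Middle of the foot of the inner face of the fixed dark stop, at x = -108 mm of the holder, on the base plate's top, 16 mm above the bench; the stop is 60 mm wide and its top is 55 mm above the bench. The gap lies between it and the moving stop, over the base plate.
- button_left: Red spring button on the holder's +y side, 9 mm thick with a domed tip; it sits in the fixed inner tube and moves along y only. Origin at its tip: y = +20 mm, z = 62 mm of the holder when out (4 mm proud of the sleeve), +16 when flush, +13 under the sleeve's wall. Spring 1 to 3 N. When out it locks the sleeve; the sleeve must not load it with more than 10 N.
- button_right: The same on the -y side: tip at y = -20 mm when out, -16 flush, -13 under the wall. With both squeezed flush with the sleeve's sides (jaws on the sleeve), about 12 N along x slides the sleeve off over their domes; they then stay hidden under its wall, and need no more squeezing, until the next holes come over them.
- rusty_bush: Rusty brown bush, a thick-walled cylinder 52 mm in diameter and 85 mm tall, 0.5 to 1.0 kg, standing on the bench. Origin at the centre of its underside, z up.
- grease_pot: Bystander: grease pot with green lid, 63 mm diameter, 54 mm tall, origin under its centre.
- dowel_pin: Bystander: steel dowel pin standing, 21 mm diameter, 42 mm tall, origin under its centre. It stands near the tall wrapped spindle that is fixed on the bench ahead of the robot (820 mm tall, 152 mm thick at its red wrap, axis about 0.33 m ahead of the base and 0.06 m to its left): swing the arm from side to side folded back or raised, clear of that.
- tape_roll: Bystander: yellow roll of tape lying flat, 84 mm diameter, 19 mm tall, origin under its centre.
Not all that is in view belongs to the job. Leave any orange look-alike of the rusty_bush alone.

How it is judged:
By the outcome, as a careful person would: the job done as asked, in the order asked, and still so for the second after the job is handed in, with the robot touching nothing.
It also fails if it takes over 67 s, if anything falls off the work surface, if the arm or the gripper's body presses on something with over 40 N, if the wrist force passes 120 N, or if a joint passes its speed limit or range.

### The arm

A 6-joint arm with a two-finger parallel gripper is mounted at the origin on the work surface; the furniture and walls round the work are solid. World frame = base frame: x ahead of the robot, y to its left, z up, the work surface at z = 0. Lengths are in m, angles in degrees, forces in N, time in s.
With the tool pointing down it reaches from about 0.375 to 0.9 m from the base axis. Payload 3.1 kg.
Tool frame: the origin (TCP) lies at the very end of the fingers, on their centre line; the grasp point (between the pads) lies 19 mm behind it; z points along the fingers, y is the line along which they close (so a half turn about z gives the same grasp; the last joint's range is limited). The gripper opens to 87 mm and grips with 3 to 60 N. Pads are 19 mm wide; open, the fingers measure 117 mm over their backs; the gripper's body (75 mm by 190 mm) begins 51 mm behind the grasp point.
Start: joints at [64.544, 30.224, 82.088, -0, 67.689, -10.227], TCP at [0.164, 0.603, 0.223] pointing down, gripper open.
Joint ranges: [-176.69, 176.69], [-43.24, 126.21], [12.49, 139.97], [-82, 262], [0, 151.66], [-163.58, 163.58]. Speed limits (degrees/s): [159.86, 159.86, 180, 180, 180, 180].

### API

Orientations are given as a 3x3 rotation matrix whose columns are the frame's x, y, z axes.
In Python, from rig import bot, imaging gives the robot as it stands.
- The arm moves only by the tool drive_tool, never from a script. Its argument "deltas" is text: rows parted by semicolons, each of 5 numbers parted by spaces: the finger opening in mm, from 0 to 87, then the shift along the world's x, y, z in mm, then the turn about the world's z in rad. In form: jaw dx dy dz twist; .... A call has 1 to 12 rows; each row is the pose to reach, as a shift and turn from the pose commanded when the call began; what a row does not reach only later rows make up. A row lasts 1/10 s, in which the tool goes at most 50 mm and 8.59 degrees, less where a joint would pass 70% of its speed; a pose out of reach is approached as far as the arm can. A call with a gripper value outside its range is refused whole. The fingers move at their own pace and stop on an object; the grip force is fixed at half the most. Time passes only in rows, so rows that repeat a pose let the fingers close. It gives the time, the measured TCP pose, the force, the opening and the grip force at its end, in the units of the state.
- bot.read_state(): the state, without advancing time (a new reading comes with each control period).
- imaging.capture(name): name is "scene" or "top"; returns the picture (384x512x3 uint8, red, green, blue); there is no depth.
- imaging.camera_model(name): a dict with "fx", "fy", "cx", "cy" (pixels), "T" (4x4, takes a point from camera to world coordinates). Camera axes: x right, y down, z forward; pixel columns grow to the right and rows downward; lengths in m; the calibration is good to about 2 mm. A picture is of the moment at which its call begins. camera_model takes no time and is no camera call.
- bot.hand_in(): hands the job in; it is judged then, once.
The state is a dict: "time_s": time; "joint_positions": joint angles; "qvel": joint speeds; "tau": joint torques, N m; "position": TCP position; "tcp_rot": TCP orientation; "force": force on the tool from outside, world axes, zero at the start; "moment": the same for the moment, N m; "opening": opening from 0.0 (shut) to 1.0 (fully open); "grasp_force": force on a finger pad.
Only numpy, scipy, OpenCV 4.12 (cv2) and the standard library are available. Lean on these libraries where they do the work, as an engineer would, in place of code of your own. Each camera call takes 0.05 s, during which the arm holds its last target. There are 200 camera calls.

## Working session

There is one attempt and no reset: what is moved stays moved. The work goes in short steps, Python scripts to look and compute and a tool call to move; the robot and the scene stay as the last step left them, time stands still between calls to the robot, and variables do not carry over. Pictures are saved under pics/ and viewed, at most 12 in all, crops included, and the job is handed in when it is done.

Besides the shell and the picture viewer there is one more tool, called after "Call:" as name(argument=value, ...) on one line, values as JSON. drive_tool: Moves the arm, as the interface text tells. Its arguments: {"type":"object","properties":{"deltas":{"type":"string"}},"required":["deltas"]}

```bash
mkdir -p pics
python3 - <<'E'
from rig import bot, imaging
import cv2
for n in("scene","top"):
    im=imaging.capture(n); cv2.imwrite(f"pics/{n}0.png",cv2.resize(im[:,:,::-1],(800,600),interpolation=cv2.INTER_CUBIC)); cv2.imwrite(f"{n}0raw.png",im[:,:,::-1])
    m=imaging.camera_model(n); print(n,m)
s=bot.read_state(); print(s)
E
```

```text
scene {'fx': 427.9402524681638, 'fy': 427.9402524681638, 'cx': 257.27188948056806, 'cy': 188.66827092608284, 'T': array([[ 0.54369148, -0.63247374,  0.55170331, -0.09754649],
       [-0.83922694, -0.41743218,  0.34849464,  0.10514822],
       [ 0.00988501, -0.65247785, -0.75774332,  0.78174542],
       [ 0.        ,  0.        ,  0.        ,  1.        ]])}
top {'fx': 466.404514759887, 'fy': 466.404514759887, 'cx': 253.37271558159932, 'cy': 193.21753255450014, 'T': array([[-0.01065355, -0.98408263,  0.17739187,  0.22224409],
       [-0.99987248,  0.01259444,  0.00981882,  0.433363  ],
       [-0.01189669, -0.17726465, -0.98409131,  1.17970371],
       [ 0.        ,  0.        ,  0.        ,  1.        ]])}
{'time_s': 0.1, 'joint_positions': array([ 6.45430625e+01,  3.02733126e+01,  8.21492876e+01,  3.15872042e-04,
        6.76891404e+01, -1.02272542e+01]), 'qvel': array([ 0.06034933, -0.03631724, -0.21133617, -0.05656264,  0.0418073 ,
        0.04499834]), 'tau': array([-2.91423221e-04, -4.40983307e+01, -1.77149999e+01,  6.35030586e-02,
        5.34059911e-02, -2.01602847e-05]), 'position': array([0.16386234, 0.60245376, 0.22167164]), 'tcp_rot': array([[-9.64879834e-01,  2.62690305e-01, -8.42881828e-04],
       [ 2.62691422e-01,  9.64878295e-01, -1.75869616e-03],
       [ 3.51285951e-04, -1.91834828e-03, -9.99998098e-01]]), 'force': array([-0.12080056, -0.21843936, -0.09493614]), 'moment': array([-0.04102855,  0.05667568, -0.02062511]), 'grasp_force': 0.0, 'opening': 1.0034265933067812}
```

View pics/scene0.png

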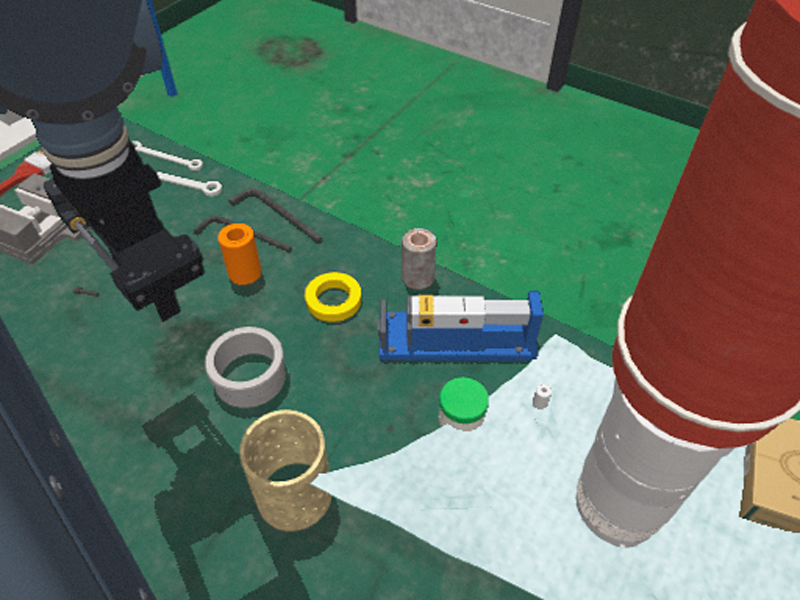

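View pics/top0.png

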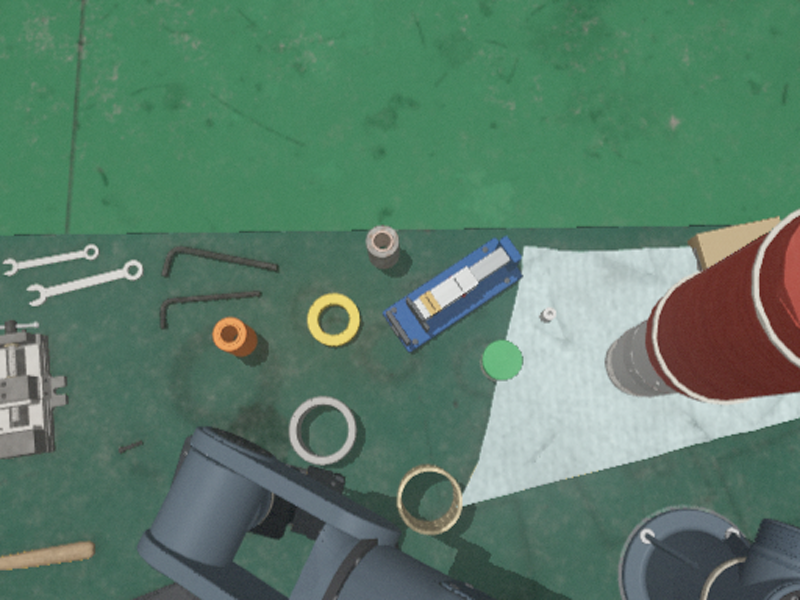

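The scene view shows the holder at (460,325), with its gap end on the left and its post on the right. Two cylinders could be the bush: a rusty brown-grey one at scene (419,258) / top (382,245), and an orange one at scene (238,253) / top (232,335). The brown one fits the description; the orange one is the look-alike. I'll confirm this in an enlarged crop.

Run:
```python
import cv2,numpy as np
a=cv2.imread("scene0raw.png")[140:240,235:355]; b=cv2.imread("top0raw.png")[138:228,225:345]
a=cv2.resize(a,None,fx=5,fy=5,interpolation=cv2.INTER_CUBIC);b=cv2.resize(b,None,fx=5,fy=5,interpolation=cv2.INTER_CUBIC)
cv2.imwrite("pics/c1.png",a);cv2.imwrite("pics/c2.png",b)
```

```text
(no output)
```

View pics/c1.png

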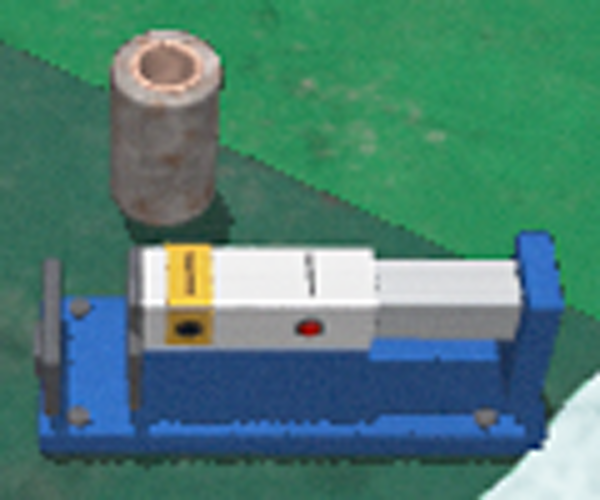

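View pics/c2.png

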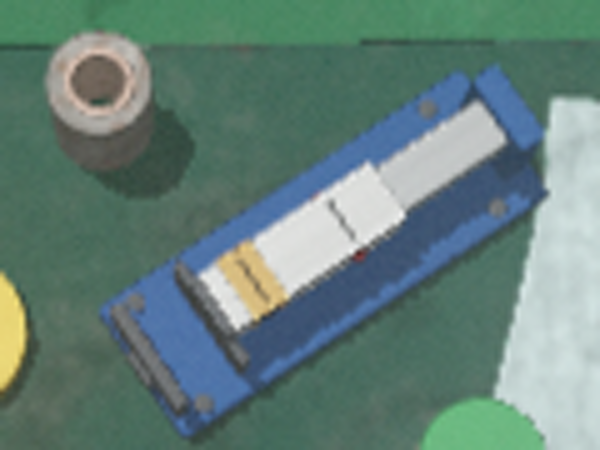

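```bash
cat > h.py <<'E'
import numpy as np
from rig import imaging
from scipy.optimize import least_squares
M={n:imaging.camera_model(n) for n in("scene","top")}
def proj(n,P):
    m=M[n];T=m["T"];q=(np.atleast_2d(P)-T[:3,3])@T[:3,:3]
    return np.c_[m["fx"]*q[:,0]/q[:,2]+m["cx"],m["fy"]*q[:,1]/q[:,2]+m["cy"]]
def ray(n,uv,z):
    m=M[n];d=m["T"][:3,:3]@[(uv[0]-m["cx"])/m["fx"],(uv[1]-m["cy"])/m["fy"],1];c=m["T"][:3,3]
    return c+d*(z-c[2])/d[2]
C={"scene":np.array([234.6,139.6]),"top":np.array([224.6,137.6])}
def H(p,P):
    c,s=np.cos(p[2]),np.sin(p[2]);P=np.array(P,float)/1000
    return np.r_[p[0]+c*P[0]-s*P[1],p[1]+s*P[0]+c*P[1],P[2]]
E
python3 - <<'E'
from h import *
# (cam, xyz mm, kind(0 fixed,1 on sleeve,2 index), crop px)
D=[("top",(-118,40,16),0,(103,310)),("top",(-118,-40,16),0,(187,436)),("top",(108,-40,16),0,(547,193)),("top",(108,40,16),0,(462,72)),
("top",(28,16,78),1,(372,163)),("top",(28,-16,78),1,(407,213)),("top",(0,0,78),1,(342,222)),("top",(0,0,78),2,(252,276)),
("scene",(-118,-40,16),0,(40,437)),("scene",(0,-20,62),0,(309,328)),("scene",(28,16,78),1,(373,248)),
("scene",(28,-16,46),1,(374,349)),("scene",(0,0,78),1,(311,275)),("scene",(0,0,78),2,(190,272)),("scene",(0,-16,62),2,(188,329))]
def f(p):
    r=[]
    for n,P,k,uv in D:
        P=np.array(P,float)
        if k: P[0]+=p[3]*1000
        if k==2:P[0]-=p[4]*1000
        r.append(proj(n,H(p,P))[0]-C[n]-np.array(uv)/5)
    return np.array(r).ravel()
p0=ray("top",C["top"]+np.array([342,222])/5,.078)
s=least_squares(f,[p0[0],p0[1],-0.9,0,.042],loss="soft_l1",x_scale=[.01,.01,.1,.01,.01]);p=s.x
print("x,y,yaw,s,d",p,np.degrees(p[2]));print(f(p).reshape(-1,2).round(1).tolist())
b=[ray("top",C["top"]+np.array([100,82])/5,.085),ray("scene",C["scene"]+np.array([165,71])/5,.085)];print("bush",b)
for nm,n,uv,z in[("pot","top",(502,360),.054),("tape","top",(334,320),.019),("dowel","top",(548,314),.042),("orange","top",(229,330),.085)]:print(nm,ray(n,np.array(uv)*.64-.2,z))
for nm,P in[("fixed",(-108,0,16)),("btn",(0,0,62))]:print(nm,H(p,P))
np.save("p.npy",p)
E
```

```text
x,y,yaw,s,d [ 4.47912736e-01  3.48631484e-01 -9.88855740e-01 -7.45705231e-05
  5.23390813e-02] -56.65726044633174
[[-1.3, -0.2], [-0.4, 0.7], [1.1, -0.2], [-0.1, -1.1], [-0.3, -0.3], [0.3, 0.5], [-0.0, -0.3], [0.0, 0.9], [-0.4, -0.4], [0.6, 1.2], [0.1, -0.3], [-0.3, 0.2], [0.1, -0.1], [-0.0, 0.5], [0.3, -0.4]]
bush [array([0.51636667, 0.46450697, 0.085     ]), array([0.51216499, 0.46349398, 0.085     ])]
pot [0.33236838 0.28212525 0.054     ]
tape [0.40360812 0.54559653 0.019     ]
dowel [0.40536788 0.20541576 0.042     ]
orange [0.37991144 0.69893106 0.085     ]
fixed [0.38855095 0.43885442 0.016     ]
btn [0.44791274 0.34863148 0.062     ]
```

The holder fit is good: residuals are about 1 px, yaw is -56.7° and the index distance is about 51–52 mm. The crop confirms the brown, rust-speckled bush at about (0.514, 0.464). I'm moving above the buttons, with the jaws lined up across the tube.

Call:
drive_tool(deltas="87 8 -8 0 -0.02; 87 28 -25 -2 -0.07; 87 54 -48 -8 -0.14; 87 85 -76 -18 -0.22; 87 116 -104 -28 -0.30; 87 148 -132 -40 -0.38; 87 179 -160 -50 -0.455; 87 210 -188 -60 -0.535; 87 239 -213 -70 -0.61; 87 261 -234 -76 -0.665; 87 276 -247 -80 -0.70; 87 284 -254 -83 -0.723")

```text
time_s: 1.3
position: [0.4496, 0.3469, 0.1391]
tcp_rot: [[-0.546, 0.838, -0.0], [0.838, 0.546, -0.001], [-0.0, -0.0, -1.0]]
force: [-0.2, 0.1, 0.4]
opening: 1.001
grasp_force: 0.0
```

Run:
```python
from h import *
from rig import bot
import cv2
t=imaging.capture("top")[:,:,::-1];s=imaging.capture("scene")[:,:,::-1]
cv2.imwrite("pics/m1.png",np.hstack([cv2.resize(t[100:384,180:512],(400,342)),cv2.resize(s[100:300,180:400],(400,364))[:342]]))
st=bot.read_state();p=np.load("p.npy");print(st["time_s"],st["position"],np.degrees(np.arctan2(st["tcp_rot"][1,1],st["tcp_rot"][0,1])),st["force"],st["joint_positions"])
print("to go mm",1000*(H(p,(0,0,43))-st["position"]))
```

```text
1.4 [0.44892305 0.34774485 0.13912   ] 33.192901843158765 [ 0.06060468  0.6960199  -0.8459087 ] [ 2.64942751e+01  3.22044451e+01  9.48660362e+01 -1.03433279e-02
  5.29703081e+01 -6.69239604e+00]
to go mm [ -1.01031246   0.88663581 -96.11999691]
```

View pics/m1.png

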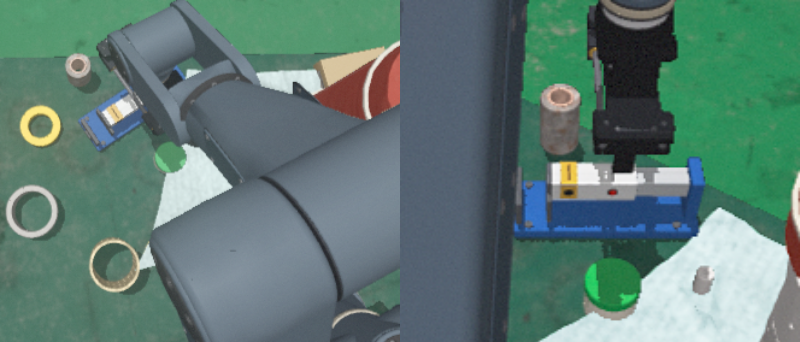

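The top crop shows the gripper squarely over the sleeve, with the elbow housing running towards the red spindle. I'll check that clearance before sliding.

Run:
```python
from h import *
import cv2
t=imaging.capture("top")[:,:,::-1];s=imaging.capture("scene")[:,:,::-1]
cv2.imwrite("pics/m2.png",np.hstack([cv2.resize(t,(400,300)),cv2.resize(s,(400,300))]))
```

```text
(no output)
```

View pics/m2.png

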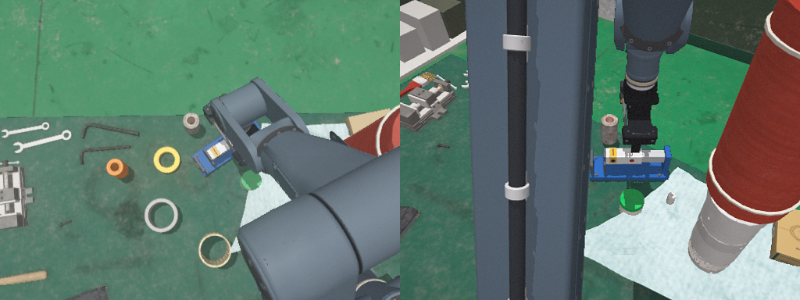

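The arm is clear of the spindle: the scene view shows a gap of roughly 0.1 m, and the slide only swings joint 1 by about 5°. I'll descend around the sleeve, then close.

Call:
drive_tool(deltas="87 0 0 -6 0; 87 0 0 -18 0.002; 87 0 0 -34 0.002; 87 0 0 -50 0.002; 87 0 0 -66 0.002; 87 0 0 -80 0.002; 87 0 0 -90 0.002; 87 0 0 -95 0.002; 87 0 0 -97 0.002; 60 0 0 -97 0.002; 50 0 0 -97 0.002; 46 0 0 -97 0.002")

```text
time_s: 2.7
position: [0.4486, 0.3492, 0.0432]
tcp_rot: [[-0.551, 0.834, 0.001], [0.834, 0.551, 0.001], [-0.0, 0.001, -1.0]]
force: [-0.2, -0.8, 0.1]
opening: 0.804
grasp_force: 0.0
```

Call:
drive_tool(deltas="43 0 0 0 0; 41 0 0 0 0; 39 0 0 0 0; 37 0 0 0 0; 36 0 0 0 0")

```text
time_s: 3.2
position: [0.4485, 0.3492, 0.0426]
tcp_rot: [[-0.551, 0.834, 0.001], [0.834, 0.551, 0.0], [-0.0, 0.001, -1.0]]
force: [0.6, 0.1, -0.1]
opening: 0.434
grasp_force: 1.2
```

Run:
```python
from h import *
from rig import bot
import cv2
s=imaging.capture("scene")[:,:,::-1]
p=np.load("p.npy");u=proj("scene",H(p,(0,-20,62)))[0].astype(int)
cv2.imwrite("pics/g1.png",cv2.resize(s[u[1]-55:u[1]+45,u[0]-70:u[0]+60],(780,600),interpolation=cv2.INTER_CUBIC))
st=bot.read_state();print(st["time_s"],st["position"],st["force"],st["opening"]*87,st["grasp_force"],st["tau"])
```

```text
3.25 [0.44828135 0.34909806 0.04259138] [ 0.37536481  0.32755915 -0.34858917] 37.09106667947485 1.284603774547577 [ 1.77900787e-03 -4.35332179e+01 -9.37444299e+00  5.21366810e-02
  7.52216717e-02  4.37774273e-03]
```

View pics/g1.png

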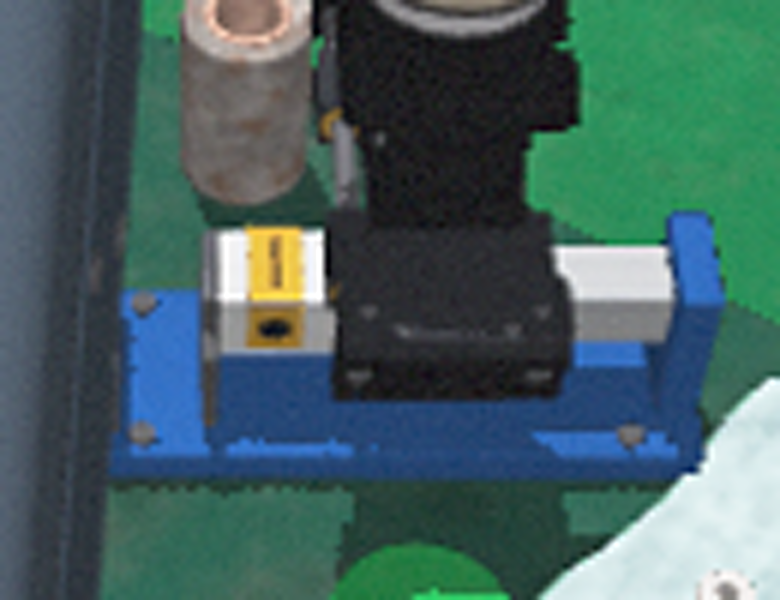

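The image shows the gripper squarely around the sleeve. Both jaws are touching the buttons, with an opening of 37 mm and about 1.3 N of spring force. I'll close onto the sleeve.

Call:
drive_tool(deltas="34 0 0 0 0; 32 0 0 0 0; 30 0 0 0 0; 28 0 0 0 0; 28 0 0 0 0; 28 0 0 0 0")

```text
time_s: 3.85
position: [0.4488, 0.3494, 0.0427]
tcp_rot: [[-0.551, 0.834, 0.001], [0.834, 0.551, 0.001], [0.0, 0.002, -1.0]]
force: [2.4, 1.9, -1.8]
opening: 0.361
grasp_force: 30.0
```

Call:
drive_tool(deltas="28 0.5 -0.8 0 0; 28 1.1 -1.7 0 0; 28 2.2 -3.3 0 0; 28 3.3 -5 0 0; 28 4.4 -6.7 0 0; 28 5.5 -8.4 0 0; 28 5.5 -8.4 0 0")

```text
time_s: 4.55
position: [0.4534, 0.3422, 0.0427]
tcp_rot: [[-0.55, 0.835, 0.0], [0.835, 0.55, 0.003], [0.002, 0.002, -1.0]]
force: [0.3, 7.7, 0.2]
opening: 0.364
grasp_force: 30.0
```

```bash
cat > st.py <<'E'
from h import *
from rig import bot
p=np.load("p.npy");st=bot.read_state();c,s=np.cos(p[2]),np.sin(p[2]);d=(st["position"][:2]-p[:2])*1000;f=st["force"]
print(st["time_s"],"holder x,y",c*d[0]+s*d[1],-s*d[0]+c*d[1],"z",st["position"][2],"F along/across/z",c*f[0]+s*f[1],-s*f[0]+c*f[1],f[2],"open",st["opening"]*87,st["grasp_force"],"tau0",st["tau"][0],"j",st["joint_positions"].round(1))
E
python3 st.py
```

```text
4.55 holder x,y 8.374296308928331 1.0984509936199078 z 0.04265861948488259 F along/across/z -6.261861340184534 4.4482272409332095 0.1765634003206058 open 31.63334703449953 29.993896310334094 tau0 -2.9666052013635635 j [25.7 40.9 98.   0.2 41.  -7.8]
```

The sleeve slides at 6 N, as expected. Next I'll move quickly to about 44 mm commanded, then creep.

Call:
drive_tool(deltas="28 1 -1.5 0 0; 28 2.7 -4.2 0 0; 28 4.9 -7.5 0 0; 28 7.1 -10.9 0 0; 28 9.3 -14.2 0 0; 28 11.5 -17.5 0 0; 28 13.7 -20.9 0 0; 28 15.6 -23.8 0 0; 28 17 -25.9 0 0; 28 18.1 -27.6 0 0; 28 18.7 -28.4 0 0")

```text
time_s: 5.65
position: [0.4719, 0.3138, 0.0426]
tcp_rot: [[-0.55, 0.835, -0.0], [0.835, 0.55, 0.003], [0.002, 0.001, -1.0]]
force: [-1.0, 7.7, -0.4]
opening: 0.363
grasp_force: 30.0
```

```bash
python3 st.py
```

```text
5.65 holder x,y 42.31965064638162 0.9269078642769308 z 0.042636819628751474 F along/across/z -6.966088802456016 3.340746317928734 -0.3658764099204203 open 31.59645192670549 29.992311786627397 tau0 -3.6180084943771362 j [ 22.2  40.9  98.2   0.2  40.9 -11.3]
```

Call:
drive_tool(deltas="28 0.3 -0.4 0 0; 28 0.5 -0.8 0 0; 28 0.8 -1.3 0 0; 28 1.1 -1.7 0 0; 28 1.4 -2.1 0 0; 28 1.6 -2.5 0 0; 28 1.9 -2.9 0 0; 28 2.2 -3.3 0 0; 28 2.5 -3.8 0 0")

```text
time_s: 6.55
position: [0.4746, 0.3097, 0.0427]
tcp_rot: [[-0.551, 0.835, 0.0], [0.835, 0.551, 0.002], [0.002, 0.001, -1.0]]
force: [-0.1, 5.6, -0.6]
opening: 0.363
grasp_force: 30.0
```

Call:
drive_tool(deltas="28 0.2 -0.25 0 0; 28 0.3 -0.5 0 0; 28 0.45 -0.7 0 0; 28 0.6 -0.9 0 0")

```text
time_s: 6.95
position: [0.476, 0.3076, 0.0427]
tcp_rot: [[-0.551, 0.834, 0.001], [0.834, 0.551, 0.0], [-0.001, 0.001, -1.0]]
force: [3.4, 1.5, -0.5]
opening: 0.363
grasp_force: 30.0
```

```bash
python3 st.py
```

```text
6.95 holder x,y 49.71543398398562 0.9316399506592568 z 0.04265063682363385 F along/across/z 0.6226083325951948 3.7062143189646126 -0.5490070120619385 open 31.585369927431337 30.002237584849354 tau0 0.017925621941685677 j [ 21.6  40.9  98.2  -0.   40.9 -11.9]
```

```bash
cat > look.py <<'E'
from h import *
import cv2,sys
s=imaging.capture("scene")[:,:,::-1];p=np.load("p.npy")
u=proj("scene",H(p,(0,-20,62)))[0].round().astype(int);print(u)
c=s[u[1]-6:u[1]+7,u[0]-8:u[0]+9].astype(int);m=(c[...,2]>110)&(c[...,2]-c[...,1]>70)&(c[...,2]-c[...,0]>40)&(c[...,1]<90)
print("red px",m.sum(),np.argwhere(m).mean(0)+u[::-1]-[6,8] if m.any() else "")
cv2.imwrite(sys.argv[1],cv2.resize(s[u[1]-50:u[1]+50,u[0]-70:u[0]+60],(780,600),interpolation=cv2.INTER_CUBIC))
E
python3 look.py pics/l1.png; python3 st.py
```

```text
[297 206]
red px 0 
7.0 holder x,y 50.05366540708178 0.9223191189856834 z 0.04264439266446371 F along/across/z -1.410653048462882 2.7493904133339404 -0.4840452446496054 open 31.595434333311587 30.002707964158617 tau0 -0.05158901447430253 j [ 21.6  40.9  98.2  -0.1  40.9 -11.9]
```

View pics/l1.png

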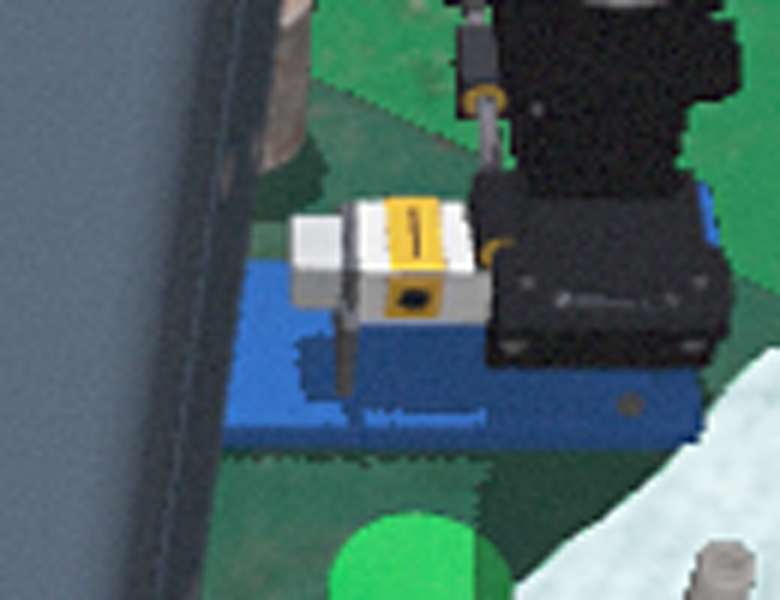

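The picture shows the brass hole still dark at (413,297), about 1 px (~2 mm) short of the button's place at (420,300). The steel tube also sticks out into the gap. I'll keep creeping.

Call:
drive_tool(deltas="28 0.2 -0.25 0 0; 28 0.3 -0.4 0 0; 28 0.4 -0.6 0 0; 28 0.5 -0.8 0 0; 28 0.5 -0.8 0 0")

```text
time_s: 7.5
position: [0.4763, 0.3072, 0.0427]
tcp_rot: [[-0.551, 0.834, 0.001], [0.834, 0.551, 0.001], [0.0, 0.001, -1.0]]
force: [2.5, 5.1, -1.4]
opening: 0.363
grasp_force: 30.0
```

```bash
python3 st.py; python3 look.py pics/l2.png;  python3 st.py
```

```text
7.5 holder x,y 50.206862767049955 0.926055502966971 z 0.04267914623736531 F along/across/z -2.86640597501556 4.849044681025742 -1.4341978469458678 open 31.540040443967854 29.99822518788278 tau0 -1.5730905532836914 j [ 21.5  40.9  98.2   0.   40.9 -12. ]
[297 206]
red px 6 [205.5 297. ]
7.55 holder x,y 50.205585741193175 0.9127165643570869 z 0.042645624025439 F along/across/z -1.9020363271903007 4.180627723891117 -0.8547275202306337 open 31.587412653950043 29.99836849485291 tau0 -1.541752740740776 j [ 21.5  40.9  98.2   0.   40.9 -12. ]
```

Run:
```python
import cv2,numpy as np
s=cv2.imread("scene0raw.png")
c=s[200:213,289:306].astype(int);m=(c[...,2]>110)&(c[...,2]-c[...,1]>70)&(c[...,2]-c[...,0]>40)&(c[...,1]<90);print(m.sum(),np.argwhere(m).mean(0)+[200,289])
```

```text
6 [205.33333333 296.5       ]
```

Call:
drive_tool(deltas="33 0 0 0 0; 36 0 0 0 0; 45 0 0 0 0; 60 0 0 0 0; 75 0 0 0 0; 75 0 0 0 0")

```text
time_s: 8.15
position: [0.4753, 0.3063, 0.0423]
tcp_rot: [[-0.551, 0.834, -0.001], [0.834, 0.551, -0.001], [0.0, -0.002, -1.0]]
force: [0.2, 0.1, -0.3]
opening: 0.696
grasp_force: 0.0
```

Call:
drive_tool(deltas="75 0 0 5 0; 80 0 0 15 0; 87 0 0 32 0; 87 0 0 52 0; 87 0 0 75 0; 87 0 0 95 0; 87 0 0 110 0; 87 0 0 117 0")

```text
time_s: 8.95
position: [0.4768, 0.3071, 0.162]
tcp_rot: [[-0.551, 0.834, 0.004], [0.834, 0.551, 0.001], [-0.001, 0.004, -1.0]]
force: [-0.0, 0.2, 0.4]
opening: 0.999
grasp_force: 0.0
```

```bash
python3 st.py; python3 look.py pics/l3.png
```

```text
8.95 holder x,y 50.552898484395904 1.340752969747875 z 0.1620094659281657 F along/across/z -0.16425121488421152 0.09748643114109715 0.43836356190387926 open 86.88776718068875 0.0 tau0 0.05300131975673139 j [ 21.5  30.2  94.1  -0.   55.5 -12. ]
[297 206]
red px 6 [205.5 297. ]
```

The red count and location match the start image (6 px at the same spot), so the buttons are out. Next I'll measure the tube end in the gap to choose the bush's x.

Run:
```python
from h import *
p=np.load("p.npy")
# tube end corners in l1 crop, moving stop top edge
for x in range(-56,-30,4):
    print(x,[((proj("scene",H(p,(x,y,z)))[0]+.4-[227,156])*6).round().tolist() for y,z in((12.5,74.5),(-12.5,74.5),(-12.5,49.5))])
for x in (-26,-28,-30): print("stop",x,((proj("scene",H(p,(x,-30,78)))[0]+.4-[227,156])*6).round().tolist(),((proj("scene",H(p,(x,-30,19)))[0]+.4-[227,156])*6).round().tolist())
print("bush in holder",[(lambda d:[np.cos(p[2])*d[0]+np.sin(p[2])*d[1],-np.sin(p[2])*d[0]+np.cos(p[2])*d[1]])(1000*(np.array([.5143,.464])-p[:2]))])
```

```text
-56 [[265.0, 213.0], [267.0, 267.0], [264.0, 310.0]]
-52 [[276.0, 213.0], [278.0, 267.0], [275.0, 310.0]]
-48 [[287.0, 213.0], [289.0, 267.0], [286.0, 310.0]]
-44 [[298.0, 213.0], [300.0, 267.0], [297.0, 310.0]]
-40 [[309.0, 213.0], [311.0, 267.0], [308.0, 310.0]]
-36 [[320.0, 213.0], [323.0, 267.0], [319.0, 310.0]]
-32 [[331.0, 213.0], [334.0, 267.0], [330.0, 310.0]]
stop -26 [354.0, 299.0] [344.0, 399.0]
stop -28 [348.0, 299.0] [339.0, 399.0]
stop -30 [342.0, 299.0] [333.0, 399.0]
bush in holder [[np.float64(-59.88907704197223), np.float64(118.87161873331918)]]
```

View pics/l3.png

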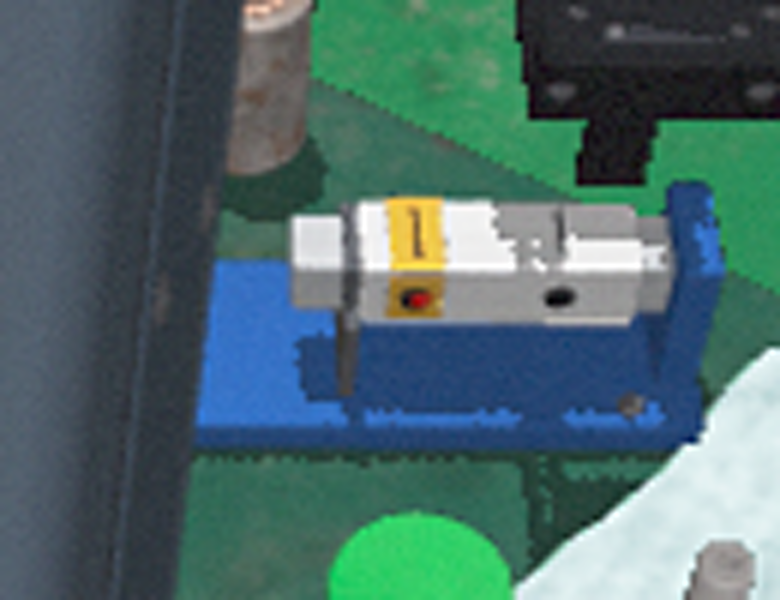

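The image shows the red button standing out in the brass plate's hole at (418,299). The tube end is at x≈-46, so the bush should go at x≈-77. Next: over the bush and down.

Call:
drive_tool(deltas="87 1 5 0 0; 87 5 18 0 0; 87 10 40 0 0; 87 16 66 0 0; 87 23 92 0 0; 87 29 117 0 0; 87 34 138 0 0; 87 37 151 0 0; 87 39 157.5 0 0; 87 39 157.5 -8 0; 87 39 157.5 -22 0; 87 39 157.5 -40 0")

```text
time_s: 10.2
position: [0.5147, 0.4635, 0.1184]
tcp_rot: [[-0.551, 0.835, -0.0], [0.835, 0.551, -0.0], [-0.0, -0.001, -1.0]]
force: [-0.1, -0.1, 0.6]
opening: 1.001
grasp_force: 0.0
```

```bash
python3 st.py
```

```text
10.2 holder x,y -59.24041135963603 118.946860904287 z 0.11844503093508588 F along/across/z 0.025757049894239034 -0.15379188176382774 0.5995784987444102 open 87.07184965015216 0.0 tau0 0.261968532577157 j [32.8 42.1 76.4 -0.  61.6 -0.6]
```

Call:
drive_tool(deltas="87 0 0 -20 0; 87 0 0 -40 0; 87 0 0 -58 0; 87 0 0 -72 0; 87 0 0 -80 0; 87 0 0 -83 0; 75 0 0 -83 0; 65 0 0 -83 0; 58 0 0 -83 0; 55 0 0 -83 0; 53 0 0 -83 0; 52 0 0 -83 0")

```text
time_s: 11.4
position: [0.5165, 0.4652, 0.0374]
tcp_rot: [[-0.551, 0.834, 0.004], [0.834, 0.551, 0.002], [-0.0, 0.004, -1.0]]
force: [1.9, 1.6, 0.2]
opening: 0.618
grasp_force: 1.5
```

Call:
drive_tool(deltas="51 0 0 0 0; 50 0 0 0 0; 48 0 0 0 0; 46 0 0 0 0; 46 0 0 0 0")

```text
time_s: 11.9
position: [0.5168, 0.4654, 0.0374]
tcp_rot: [[-0.551, 0.834, 0.004], [0.834, 0.551, 0.003], [0.0, 0.005, -1.0]]
force: [3.5, 2.9, 0.7]
opening: 0.593
grasp_force: 29.9
```

```bash
python3 st.py
```

```text
11.9 holder x,y -59.70192423423421 121.70715529597425 z 0.037437662252058114 F along/across/z -0.54409166479221 4.530219972489377 0.7232707754662782 open 51.54980001378249 29.945485074777025 tau0 0.3949088975787163 j [32.8 48.1 78.3  0.  53.3 -0.6]
```

Call:
drive_tool(deltas="46 0 0 3 0; 46 0 0 10 0; 46 0 0 24 0; 46 -1 2 42 0; 46 -4 6 60 0; 46 -7 10 78 0; 46 -9 14 90 0; 46 -9.3 14.2 95 0; 46 -9.3 14.2 95 0")

```text
time_s: 12.8
position: [0.5055, 0.4785, 0.1322]
tcp_rot: [[-0.552, 0.834, 0.001], [0.834, 0.552, 0.0], [-0.0, 0.001, -1.0]]
force: [1.2, 0.8, -8.5]
opening: 0.589
grasp_force: 29.9
```

```bash
python3 st.py
```

```text
12.8 holder x,y -76.81192671863296 119.51201419272422 z 0.13222889735544122 F along/across/z 0.03756183546148262 1.428145918463766 -8.45655140486853 open 51.28341222138278 29.938293440013695 tau0 0.31408488750457764 j [34.3 41.3 75.4 -0.  63.3  0.8]
```

Call:
drive_tool(deltas="46 -3 -2 0 0; 46 -11 -7.2 0 0; 46 -24 -15.8 0 0; 46 -40 -26.3 0 0; 46 -56 -36.8 0 0; 46 -71 -46.7 0 0; 46 -84 -55.3 0 0; 46 -93 -61.2 0 0; 46 -98 -64.5 0 0; 46 -98.8 -65 0 0; 46 -98.8 -65 0 0; 46 -98.8 -65 0 0")

```text
time_s: 14.0
position: [0.4079, 0.414, 0.1317]
tcp_rot: [[-0.551, 0.834, 0.002], [0.834, 0.551, 0.001], [0.0, 0.002, -1.0]]
force: [0.4, 0.0, -7.8]
opening: 0.588
grasp_force: 29.9
```

Call:
drive_tool(deltas="46 0 0 -4 0; 46 0 0 -10 0; 46 0 0 -14 0; 46 0 0 -15 0; 46 0 0 -15 0")

```text
time_s: 14.5
position: [0.4066, 0.4133, 0.116]
tcp_rot: [[-0.551, 0.834, -0.001], [0.834, 0.551, -0.001], [0.0, -0.001, -1.0]]
force: [0.2, -0.4, -8.2]
opening: 0.591
grasp_force: 29.9
```

```bash
python3 st.py
python3 - <<'E'
from h import *
import cv2
p=np.load("p.npy");s=imaging.capture("scene")[:,:,::-1];t=imaging.capture("top")[:,:,::-1]
u=proj("scene",H(p,(-77,0,60)))[0].round().astype(int);v=proj("top",H(p,(-77,0,60)))[0].round().astype(int);print(u,v)
cv2.imwrite("sraw.png",s);cv2.imwrite("traw.png",t)
cv2.imwrite("pics/pl.png",np.hstack([cv2.resize(x[w[1]-40:w[1]+40,w[0]-30:w[0]+23],(397,600),interpolation=cv2.INTER_CUBIC) for x,w in((s,u),(t,v))]))
E
```

```text
14.5 holder x,y -76.70989987428185 1.0516703146849267 z 0.1160367847097539 F along/across/z 0.4828004999300423 -0.06607061661958846 -8.180519131321569 open 51.40029523082307 29.93817163843687 tau0 -0.017629110370762646 j [34.4 34.9 94.   0.  51.1  1. ]
[261 200] [266 201]
```

View pics/pl.png

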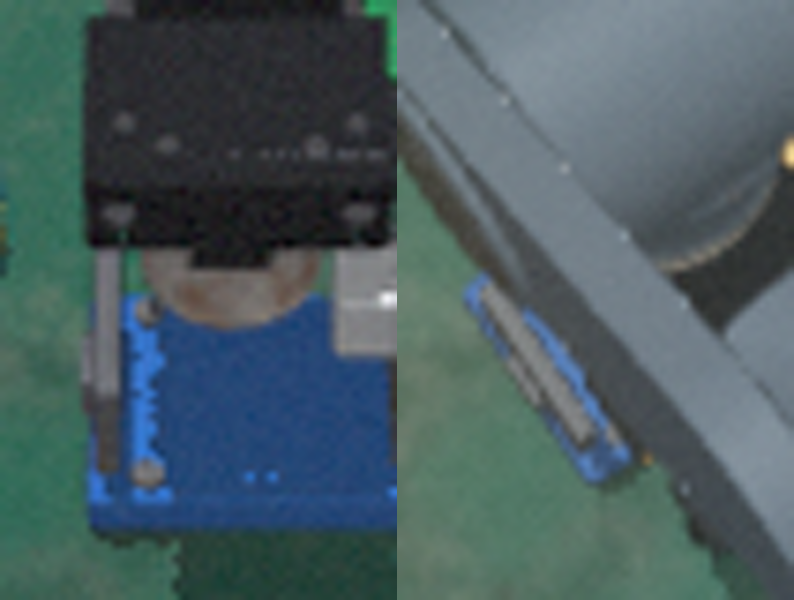

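Run:
```python
from h import *
p=np.load("p.npy")
c=lambda P:((proj("scene",H(p,P))[0]-[231,160]+.4)*7.5).round(1).tolist()
for x in(-74,-77,-80):print(x,c((x-26,1,79)),c((x,1,79)),c((x+26,1,79)))
for x in(-48,-46,-44):print("tube",x,c((x,-12.5,60)))
for x in(-110,-108,-106):print("fix",x,c((x,-30,55)),c((x,-30,20)),c((x,30,55)))
```

```text
-74 [148.6, 256.6] [239.5, 256.7] [330.3, 256.8]
-77 [138.1, 256.6] [229.0, 256.7] [319.8, 256.8]
-80 [127.6, 256.6] [218.5, 256.7] [309.3, 256.7]
tube -48 [329.2, 335.1]
tube -46 [336.1, 335.1]
tube -44 [343.1, 335.1]
fix -110 [113.3, 393.9] [114.6, 466.7] [115.4, 233.8]
fix -108 [120.3, 393.9] [121.4, 466.7] [122.2, 233.8]
fix -106 [127.3, 393.9] [128.2, 466.8] [128.9, 233.8]
```

The image shows the bush at columns 143–321, the tube end at 332 and the stop at 123. The bush is about 1 mm too close to the tube, so I'll shift it 1 mm and lower.

Call:
drive_tool(deltas="46 -0.6 0.9 -3 0; 46 -0.6 0.9 -9 0; 46 -0.6 0.9 -17 0; 46 -0.6 0.9 -25 0; 46 -0.6 0.9 -33 0; 46 -0.6 0.9 -41 0; 46 -0.6 0.9 -48 0; 46 -0.6 0.9 -53 0; 46 -0.6 0.9 -56 0; 46 -0.6 0.9 -58 0; 46 -0.6 0.9 -59 0; 46 -0.6 0.9 -59 0")

```text
time_s: 15.8
position: [0.4063, 0.4144, 0.0577]
tcp_rot: [[-0.551, 0.834, 0.0], [0.834, 0.551, 0.0], [0.0, 0.0, -1.0]]
force: [0.5, -0.3, -8.1]
opening: 0.588
grasp_force: 29.9
```

Call:
drive_tool(deltas="46 0 0 -0.5 0; 46 0 0 -1 0; 46 0 0 -1.5 0; 46 0 0 -2 0; 46 0 0 -2 0")

```text
time_s: 16.3
position: [0.4062, 0.4143, 0.0555]
tcp_rot: [[-0.551, 0.834, -0.0], [0.834, 0.551, -0.0], [0.0, -0.0, -1.0]]
force: [0.5, 0.1, -7.7]
opening: 0.59
grasp_force: 29.9
```

Call:
drive_tool(deltas="46 0 0 -0.5 0; 46 0 0 -1 0; 46 0 0 -1.5 0; 46 0 0 -1.5 0")

```text
time_s: 16.7
position: [0.4062, 0.4143, 0.054]
tcp_rot: [[-0.551, 0.834, -0.0], [0.834, 0.551, -0.0], [0.0, -0.0, -1.0]]
force: [-0.4, -0.5, -8.5]
opening: 0.587
grasp_force: 29.9
```

Call:
drive_tool(deltas="46 0 0 -0.4 0; 46 0 0 -0.8 0; 46 0 0 -1.2 0; 46 0 0 -1.2 0")

```text
time_s: 17.1
position: [0.4063, 0.4144, 0.0534]
tcp_rot: [[-0.551, 0.834, 0.0], [0.834, 0.551, 0.0], [-0.0, 0.0, -1.0]]
force: [-0.6, 0.3, -3.1]
opening: 0.592
grasp_force: 29.9
```

It has touched down at the expected height. I'll settle it a little, release slowly, then retreat straight up.

Call:
drive_tool(deltas="46 0 0 -0.5 0; 50 0 0 -0.5 0; 53 0 0 -0.5 0; 56 0 0 -0.5 0; 64 0 0 -0.5 0; 74 0 0 -0.5 0; 84 0 0 -0.5 0; 84 0 0 -0.5 0; 84 0 0 -0.5 0; 84 0 0 -0.5 0")

```text
time_s: 18.1
position: [0.4063, 0.4143, 0.0523]
tcp_rot: [[-0.551, 0.834, 0.0], [0.834, 0.551, 0.0], [-0.0, 0.0, -1.0]]
force: [-0.7, 0.6, -1.0]
opening: 0.955
grasp_force: 0.0
```

Call:
drive_tool(deltas="84 0 0 4 0; 84 0 0 14 0; 84 0 0 30 0; 84 0 0 50 0; 84 0 0 72 0; 84 0 0 94 0; 84 0 0 114 0; 84 0 0 128 0; 84 0 0 135 0; 84 0 0 135 0")

```text
time_s: 19.1
position: [0.4068, 0.4148, 0.1889]
tcp_rot: [[-0.551, 0.834, 0.002], [0.834, 0.551, 0.002], [0.0, 0.003, -1.0]]
force: [0.6, -0.7, -0.6]
opening: 0.967
grasp_force: 0.0
```

```bash
python3 st.py; python3 look.py l4.png
python3 - <<'E'
from h import *
import cv2
p=np.load("p.npy");a=cv2.imread("l4.png")
s=imaging.capture("scene")[:,:,::-1]
cv2.imwrite("pics/fin.png",cv2.resize(s[130:250,220:376],(780,600),interpolation=cv2.INTER_CUBIC))
c=lambda P:((proj("scene",H(p,P))[0]-[220,130]+.4)*5).round(1).tolist()
print([c((x,1,z)) for x,z in((-103,101),(-51,101),(-103,16),(-51,16))])
E
```

```text
19.1 holder x,y -77.86951607642777 1.9895415811145085 z 0.18889389022251554 F along/across/z 0.9246401422968886 0.05946330527897742 -0.5910636677075378 open 84.15345066179174 0.0 tau0 0.05726983887143433 j [34.5 29.1 90.7  0.  60.   1.1]
[297 206]
red px 6 [205.5 297. ]
[[146.8, 287.4], [270.2, 287.6], [147.7, 410.9], [262.9, 410.9]]
```

View pics/fin.png

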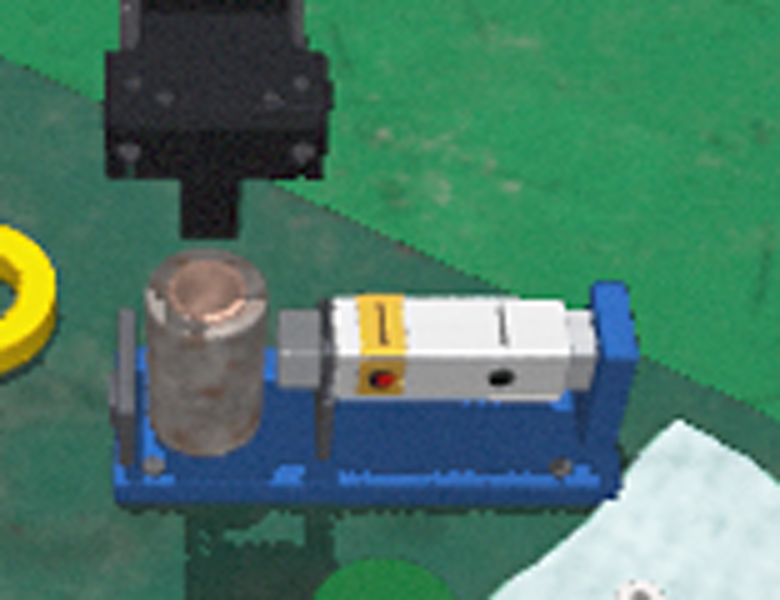

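The bush stands upright between the stops, columns 147–266. The button shows red in the brass hole at (381,379), and the bystanders haven't moved. Handing in.

```bash
python3 -c "
from rig import bot
print(bot.hand_in())"
```

```text
the job is handed in; nothing more can be done
None
```

The job is handed in at about 19 s: the holder is open one hole, with the right-hand button seen out in its brass plate (the left is hidden from the camera), and the rusty bush stands upright in the gap with the gripper clear above it.

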